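Lay out the bone carver's place

ROBOT

A 6-joint arm with a two-finger parallel gripper is mounted at the origin on the work surface. World frame = base frame: x ahead of the robot, y to its left, z up, the work surface at z = 0. Lengths are in m, angles in degrees, forces in N, time in s.
With the tool pointing down it reaches from about 0.4 to 0.825 m from the base axis. Payload 7 kg.
Tool frame: the origin (TCP) lies midway between the tips of the shut fingers; the grasp point (between the pads) lies 19 mm behind it; z points along the fingers, y is the line along which they close (so a half turn about z gives the same grasp; the last joint's range is limited). The gripper opens to 88 mm and grips with 3 to 60 N. Pads are 19 mm wide; open, the fingers measure 130 mm over their backs; the gripper's body (78 mm by 193 mm) begins 47 mm behind the grasp point.
Start: joints at [88.413, 20.546, 0.682, 0, -70.136, -16.507], TCP at [0.21, 0.642, 0.193] pointing down, gripper open.
Joint ranges: [-176.03, 176.03], [-82.01, 121.73], [-58.28, 71.71], [-173.87, 95.51], [-174.79, -0.11], [-173.66, 173.66]. Speed limits (degrees/s): [136.94, 136.94, 172.46, 180, 180, 180].

INTERFACE

Orientations are given as [roll, pitch, yaw] about the fixed x, y, z axes, in that order (R = Rz(yaw) Ry(pitch) Rx(roll)).
In Python, from plant import ctrl gives the robot as it stands. The module is installed in compiled form; this text tells all that it offers.
- The arm moves only by the tool send_rows, never from a script. Its argument "plan" is a list that holds one entry, the list of rows, each a list of 6 numbers: the shift along the tool's x, y, z in cm, then the turn, a rotation vector about the tool's x, y, z in degrees. A call has 1 to 8 rows; each row is the pose to reach, as a shift and turn from the pose commanded when the call began, along the tool's axes at that moment; what a row does not reach only later rows make up. A row lasts 1/12 s, in which the tool goes at most 41.7 mm and 7.16 degrees, less where a joint would pass 70% of its speed; a pose out of reach is approached as far as the arm can. A call with a gripper value outside its range is refused whole. "fingers" is the opening, from 0 (shut) to 1 (fully open), set as the call begins (left out, the last holds). The fingers move at their own pace and stop on an object; the grip force is fixed at half the most. Time passes only in rows, so rows that repeat a pose let the fingers close. It gives the time, the measured TCP pose, the force, the opening and the grip force at its end, in the units of the state.
- ctrl.get_obs(): the state, without advancing time (a new reading comes with each control period).
- ctrl.snapshot(name): name is "scene" or "top"; returns a dict with "img" (400x640x3 uint8, red, green, blue), "K" (3x3 intrinsics, pixels), "pose" (4x4, takes a point from camera to world coordinates). Camera axes: x right, y down, z forward; pixel columns grow to the right and rows downward; lengths in m; the calibration is good to about 2 mm. A picture is of the moment at which its call begins. There is no depth.
- ctrl.close_job(): hands the job in; it is judged then, once.
The state is a dict: "clock": time; "joint_pos": joint angles; "qvel": joint speeds; "tau": joint torques, N m; "tool_pos": TCP position; "orientation": TCP orientation; "force": force on the tool from outside, world axes, zero at the start; "moment": the same for the moment, N m; "opening": finger opening in m; "gripper_force": force on a finger pad.
Only numpy, scipy, OpenCV 4.12 (cv2) and the standard library are available. Lean on these libraries where they do the work, as an engineer would, in place of code of your own. Each camera call takes 0.05 s, during which the arm holds its last target. There are 200 camera calls.

TASK

Lay out the carving place: stand the bone tube upright in the middle of the carving block's top, set the lidded jar upright on the bench straight behind the block (the side away from the robot, centred on it, about a finger's breadth, 20 mm, from it), stand the bur stand upright on the bench between the block and the foam tool tray, abreast of the block and clear of both, and press the caliper fully home in its cutout in the foam. Leave the carved camel, the wax tin and the flat bone slab where they are, and let go of everything.

Things in the scene. Friction and masses are not known exactly. Their poses are not given: they have to be found in the camera images.
- carving_block: Target, fixed. Low beech block with a grey rubber pad on top: 90 mm along its x (front to back), 110 mm along its y, top at 24 mm. Origin: centre of its underside, on the bench. Its +x points away from the robot (behind the block), +y to the robot's left; it is turned by up to about 9 degrees.
- tool_tray: Target, fixed, left or right of the block. Grey tray 184 (x) x 124 (y) mm, rim 28 high, black foam top at 26; one caliper-shaped cutout, blue floor at 14, 4 mm clearance all round. Origin: on the bench below the seated caliper's origin; caliper axes then match the tray's. Two equally deep finger notches beside the slider housing: x 5 to 41, out to y +48 and -48.
- caliper: Moved. Digital caliper lying flat, display up. Steel beam 146 x 14 x 4 mm along x; dark slider housing 56 (x) x 34 (y) x 16 high, centred at x = +23, y = 0, near the centre of mass: grip it there across y. Closed jaws at the +x end (x 51 to 73), long ones to y = +45, short ones to y = -25. Origin: middle of the beam, on its underside; z up.
- bone_tube: Moved. Plain unfinished bone tube standing on end, cream, outer diameter 48, bore 28, height 50 mm. Origin: centre of its underside; z up.
- lidded_jar: Moved. Finished ivory-coloured jar on a dark wooden foot, with a lid and small red finial, all one piece, 77 mm high. Foot 48 mm in diameter; the belly is upright and 50 mm in diameter from 24 to 40 mm above the origin. Origin: centre of its underside; z up.
- bur_stand: Moved. Brown wooden block 64 (x) x 36 (y) x 30 mm high with ten fixed steel burs standing out of its top, to 57 mm above the bench. Origin: centre of its underside; z up. Grip the wood across y.
- offcut_bin: Bystander, fixed. Blue plastic bin of bone offcuts, 184 (x) x 124 (y) x 45 mm, across the block from the tool tray. Origin: centre of its underside.
- bone_slab: Bystander, loose, leave it. Flat raw bone slab 120 (x) x 34 (y) x 9 mm. Origin: centre of its underside.
- camel: Bystander, loose, leave it. Small carved camel on a base 80 (x) x 34 (y) mm, 77 mm high. Origin: centre of its underside.
- wax_tin: Bystander, loose, leave it. Round silver tin of polishing wax with a yellow lid disc, diameter 56, height 22 mm. Origin: centre of its underside.
Mind the look-alikes: they are no part of the job. What is shaped like the carving_block but orange or yellow is not meant.

How it is judged:
By the outcome, as a careful person would: the job done as asked, in the order asked, and still so for the second after the job is handed in, with the robot touching nothing.
It also fails if it takes over 115 s, if anything falls off the work surface, if the arm or the gripper's body presses on something with over 40 N, if the wrist force passes 120 N, or if a joint passes its speed limit or range.

## Working session

There is one attempt and no reset: what is moved stays moved. The work goes in short steps, Python scripts to look and compute and a tool call to move; the robot and the scene stay as the last step left them, time stands still between calls to the robot, and variables do not carry over. Pictures are saved under pics/ and viewed, at most 14 in all, crops included, and the job is handed in when it is done.

Besides the shell and the picture viewer there is one more tool, called after "Request:" as name(argument=value, ...), one argument or row to a line, values as JSON. send_rows: Moves the arm, as the interface text tells. Its arguments: {"type":"object","properties":{"plan":{"type":"array","items":{"type":"array","items":{"type":"array","items":{"type":"number"}}}},"fingers":{"type":"number"}},"required":["plan"]}

```bash
mkdir -p pics
python3 - <<'E'
from plant import ctrl
import cv2,numpy as np
o=ctrl.get_obs();print(o['clock'],o['tool_pos'],o['orientation'],o['opening'])
for n in ("scene","top"):
    s=ctrl.snapshot(n);cv2.imwrite(f"pics/{n}0.png",s['img'][:,:,::-1]);np.savez(f"{n}0.npz",**s);print(n,s['K'].round(1).tolist(),s['pose'].round(3).tolist())
E
```

```text
0.0 [0.20950036 0.64111405 0.19182787] [ 1.79907044e+02 -8.23279932e-03 -1.80996011e+01] 0.0878708549891196
scene [[460.8, 0.0, 321.6], [0.0, 460.8, 198.1], [0.0, 0.0, 1.0]] [[-0.338, 0.526, -0.781, 1.438], [0.941, 0.178, -0.287, 0.331], [-0.011, -0.832, -0.555, 0.646], [0.0, 0.0, 0.0, 1.0]]
top [[414.6, 0.0, 322.7], [0.0, 414.6, 196.8], [0.0, 0.0, 1.0]] [[0.019, -0.991, 0.131, 0.376], [-1.0, -0.02, -0.005, 0.0], [0.007, -0.131, -0.991, 1.234], [0.0, 0.0, 0.0, 1.0]]
```

View pics/top0.png

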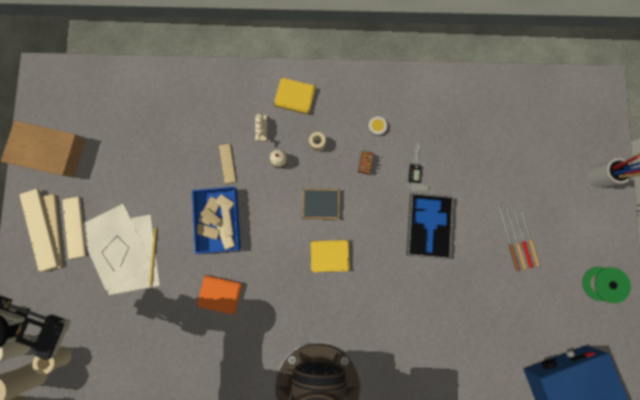

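View pics/scene0.png

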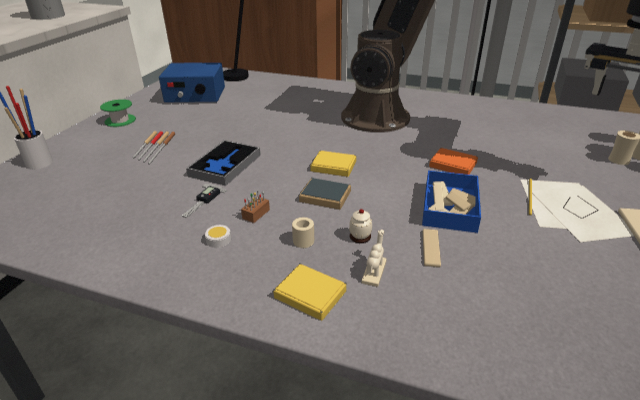

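Run:
```python
import cv2
t=cv2.imread("pics/top0.png");s=cv2.imread("pics/scene0.png")
cv2.imwrite("pics/c1.png",cv2.resize(t[100:260,250:470],None,fx=3.6,fy=3.6,interpolation=cv2.INTER_CUBIC))
cv2.imwrite("pics/c2.png",cv2.resize(s[130:290,180:400],None,fx=3.6,fy=3.6,interpolation=cv2.INTER_CUBIC))
```

```text
(no output)
```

View pics/c1.png

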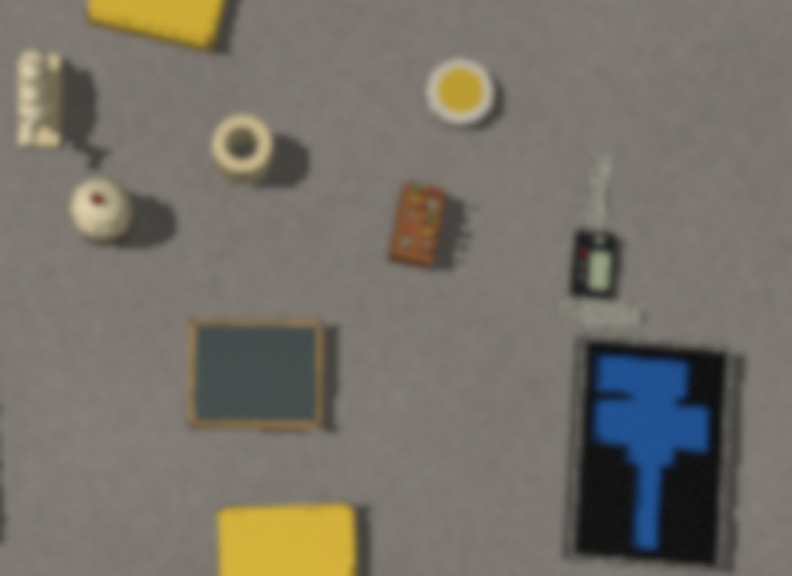

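View pics/c2.png

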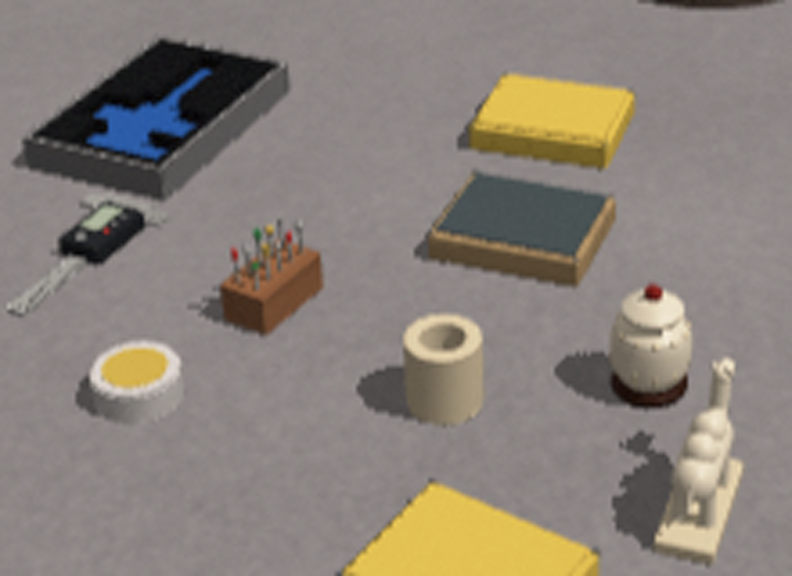

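Look-alikes for the block: yellow (295,95), yellow (330,256) and orange (220,295) in the top picture. The block is the grey-padded beech one at (321,204). Other cream things are the raw bone slab (228,163), the camel (261,127), the tube (317,141) and the jar with the red finial (278,158). The caliper (415,175) lies about half a turn from its cutout (jaws toward the robot). The bur stand is at (366,162) and the tray at (430,225). Close crops for measuring next.

```bash
cat > h.py <<'E'
import numpy as np,cv2
def tile(img,x0,y0,w,h,f):
    t=cv2.resize(img[y0:y0+h,x0:x0+w],None,fx=f,fy=f,interpolation=cv2.INTER_CUBIC)
    for i in range(0,w,5): cv2.line(t,(int((i+.5)*f),0),(int((i+.5)*f),12 if i%10==0 else 6),(255,255,255),1); 
    for i in range(0,w,10): cv2.putText(t,str(x0+i),(int((i+.5)*f)+1,22),0,.35,(255,255,255),1)
    for i in range(0,h,5): cv2.line(t,(0,int((i+.5)*f)),(12 if i%10==0 else 6,int((i+.5)*f)),(255,255,255),1)
    for i in range(0,h,10): cv2.putText(t,str(y0+i),(13,int((i+.5)*f)+4),0,.35,(255,255,255),1)
    return t
E
python3 - <<'E'
import cv2,numpy as np
from h import tile
t=cv2.imread("pics/top0.png");s=cv2.imread("pics/scene0.png")
a=np.hstack([tile(t,342,140,50,37,8),tile(s,230,185,50,37,8)]);b=np.hstack([tile(t,390,155,50,37,8),tile(s,180,180,50,37,8)])
cv2.imwrite("pics/d1.png",np.vstack([a,b]))
a=np.hstack([tile(t,290,180,65,48,6),tile(s,290,170,65,48,6)]);b=np.hstack([tile(t,403,188,65,72,6)[:310],tile(t,403,210,65,72,6)[:310]])
b=np.hstack([tile(t,400,189,65,50,6),tile(t,400,214,65,50,6)])
cv2.imwrite("pics/d2.png",np.vstack([a,b]))
E
```

```text
(no output)
```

View pics/d1.png

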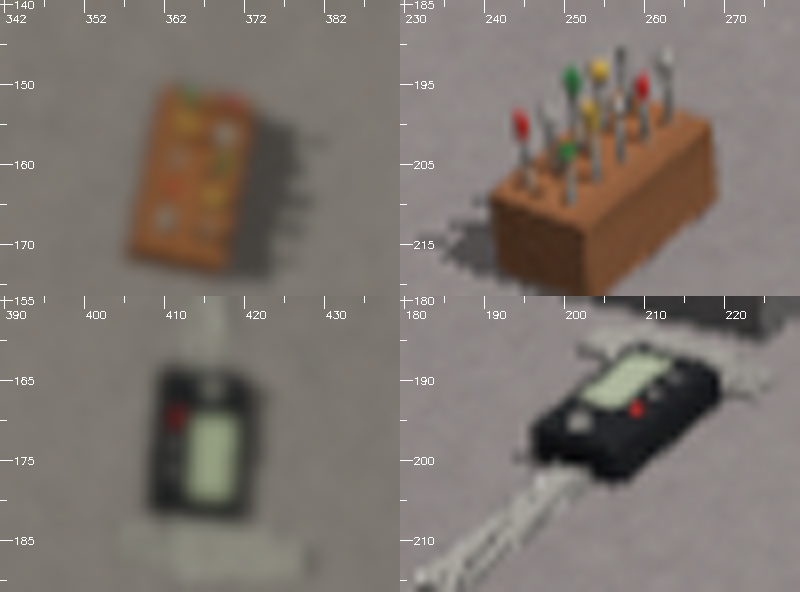

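View pics/d2.png

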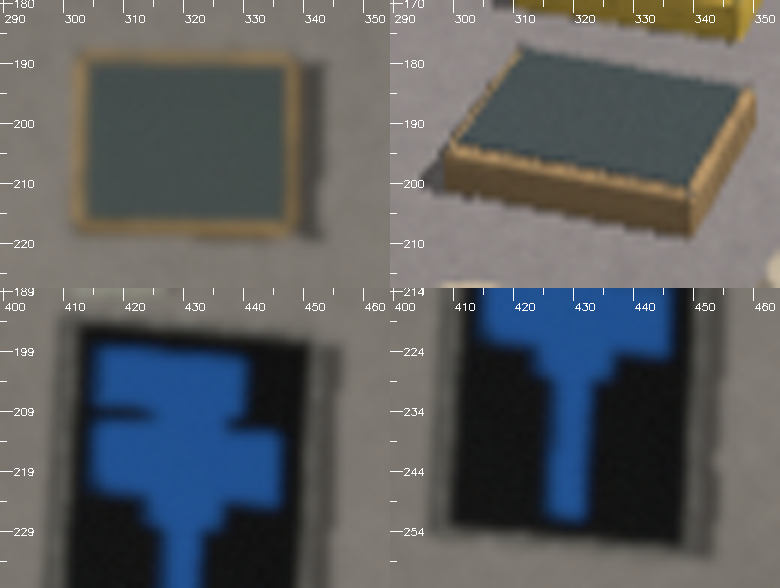

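```bash
cat >> h.py <<'E'
from scipy.optimize import least_squares
from scipy.spatial.transform import Rotation as R
def load(n): d=np.load(n+".npz"); return d['K'],d['pose']
CAM={'t':load('top0'),'s':load('scene0')}
def proj(c,P):
    K,T=CAM[c]; p=T[:3,:3].T@(np.asarray(P)-T[:3,3]); q=K@p; return q[:2]/q[2]
def fit(pts,x0,rot=True):
    def res(v):
        c,s=np.cos(v[2]),np.sin(v[2]); o=[]
        for cam,u,(x,y,z) in pts: o+=list(proj(cam,[v[0]+(c*x-s*y)/1e3,v[1]+(s*x+c*y)/1e3,z/1e3])-u)
        return np.array(o+([] if rot else [v[2]]))
    r=least_squares(res,x0,loss='soft_l1',f_scale=.7); return np.r_[r.x[:2],np.degrees(r.x[2])], r.fun.reshape(-1,2) if rot else r.fun[:-1].reshape(-1,2)
E
cat > m.py <<'E'
from h import *
D={
'block':([('t',(301.5,187.5),(45,55,24)),('t',(339.5,187.8),(45,-55,24)),('t',(339.2,219.5),(-45,-55,0)),('t',(301.2,218.8),(-45,55,0)),
 ('s',(311.5,176.5),(-45,-55,24)),('s',(349.8,184.2),(-45,55,24)),('s',(339.5,201.7),(45,55,24)),('s',(299,194.2),(45,-55,24)),('s',(339.5,209.2),(45,55,0)),('s',(299,201.7),(45,-55,0))],[.57,0,0],True),
'tray':([('t',(415,210.5),(41,48,26)),('t',(414.5,222.2),(5,48,26)),('t',(446.5,225.2),(5,-48,20)),('t',(447,212.5),(41,-48,14)),('t',(415.7,198),(77,49,20)),('t',(440.8,200),(77,-29,14)),('t',(425.5,251.8),(-77,11,26)),('t',(432.3,252.5),(-77,-11,20))],[.5,-.3,0],True),
'stand':([('t',(361.9,149.75),(32,18,30)),('t',(373.1,152),(32,-18,30)),('t',(357.5,171.75),(-32,18,0)),('t',(370,173.5),(-32,-18,0)),('s',(241,208.5),(32,-18,30)),('s',(252.6,213),(32,18,30)),('s',(268.5,199.75),(-32,18,30)),('s',(268.9,209.25),(-32,18,0))],[.7,-.1,0],True),
'cal':([('t',(409.5,163.5),(-5,-17,8)),('t',(422.25,164.4),(-5,17,16)),('t',(420.75,182.25),(51,17,8)),('t',(408,181.9),(51,-17,0)),('t',(427.6,189.4),(73,45,2)),('t',(404.9,183.75),(51,-25,2)),('t',(417.6,142.6),(-73,0,4)),
 ('s',(196.4,195.6),(-5,17,16)),('s',(219.5,188.75),(51,-17,16)),('s',(207.6,202.75),(-5,-17,0)),('s',(210,185.6),(51,17,16))],[.65,-.25,3.14],True),
'tube':([('t',(316.7,139.8),(0,0,50)),('s',(302.6,223.1),(0,0,50))],[.7,0,0],False),
'jar':([('t',(276.4,154.8),(0,0,75)),('s',(360.9,210.6),(0,0,75)),('t',(277.6,157.8),(0,0,35)),('s',(360.1,226.7),(0,0,32))],[.7,.1,0],False)}
for k,v in D.items():
    p,r=fit(*v);print(k,p.round(4));print(r.round(1).tolist())
E
python3 m.py
```

```text
block [0.5182 0.0018 0.0981]
[[0.2, -0.0], [-0.6, 0.4], [-1.0, -0.3], [0.1, -0.2], [-1.1, -0.6], [0.9, -1.2], [0.4, 0.0], [-1.5, -0.5], [0.3, 0.7], [-1.1, 0.0]]
tray [ 0.4588 -0.3225 -3.929 ]
[[0.2, -0.5], [-0.0, -0.0], [0.2, 0.0], [-0.4, 0.7], [-0.6, 0.0], [0.0, 0.6], [0.1, -0.3], [0.3, -0.3]]
stand [ 0.6456 -0.1304 -8.4286]
[[-0.7, -0.2], [0.0, -0.4], [-0.6, 0.6], [-1.3, 0.8], [-1.2, 0.2], [-0.1, -0.2], [-0.6, -0.7], [-0.0, 0.0]]
cal [  0.6385  -0.2818 175.0784]
[[-0.1, 0.2], [-1.0, -0.1], [-1.5, 0.8], [-0.6, 0.4], [-0.1, 2.1], [-0.0, -1.8], [-1.2, 0.2], [-1.9, -0.2], [-0.6, -1.4], [-1.0, 1.0], [-2.0, -1.1]]
tube [0.7023 0.0163 0.    ]
[[-0.3, -0.3], [-0.2, -0.5]]
jar [0.6497 0.1308 0.    ]
[[-0.6, -0.5], [-0.3, -0.9], [-0.4, -0.4], [-0.2, -1.0]]
```

```bash
cat > g.py <<'E'
import sys,numpy as np
from plant import ctrl
from scipy.spatial.transform import Rotation as R
o=ctrl.get_obs(); p=np.array(o['tool_pos']); A=R.from_euler('xyz',o['orientation'],degrees=True)
print('t',round(o['clock'],2),'p',p.round(4),'rpy',np.round(o['orientation'],2),'J',np.round(o['joint_pos'],1),'F',np.round(o['force'],1),'open',round(o['opening'],4),'gf',round(o['gripper_force'],1))
for a in sys.argv[1:]:
    x,y,z,w=map(float,a.split(','))
    B=R.from_euler('xyz',[180,0,w],degrees=True)
    print(a,'->',np.r_[A.inv().apply(np.array([x,y,z])-p)*100,(A.inv()*B).as_rotvec(degrees=True)].round(2).tolist())
    p=np.array([x,y,z]);A=B
E
python3 g.py .702,.016,.17,0 .702,.016,.016,0 .702,.016,.12,0 .5182,.0018,.12,0
```

```text
t 0.1 p [0.2095 0.6411 0.1919] rpy [ 1.7991e+02 -1.0000e-02 -1.8100e+01] J [ 88.4  20.6   0.6  -0.  -70.1 -16.5] F [ 0.2  0.9 -0.4] open 0.0876 gf 0.0
.702,.016,.17,0 -> [66.23, 44.12, 2.27, 0.09, 0.01, -18.1]
.702,.016,.016,0 -> [0.0, -0.0, 15.4, 0.0, 0.0, 0.0]
.702,.016,.12,0 -> [0.0, 0.0, -10.4, 0.0, 0.0, 0.0]
.5182,.0018,.12,0 -> [-18.38, 1.42, 0.0, 0.0, 0.0, 0.0]
```

Request:
send_rows(
  plan=[
    [[26.5,17.65,0.9,0,0,0],[26.5,17.65,0.9,0,0,0],[26.5,17.65,0.9,0,0,0],[26.5,17.65,0.9,0,0,0],[26.5,17.65,0.9,0,0,0],[26.5,17.65,0.9,0,0,0],[26.5,17.65,0.9,0,0,0],[26.5,17.65,0.9,0,0,0]],
  ],
  fingers=1,
)

```text
clock: 0.77
tool_pos: [0.4079, 0.3884, 0.1836]
orientation: [180.0, 0.0, -18.2]
force: [-0.5, -0.0, -0.0]
opening: 0.0879
gripper_force: 0.0
```

Request:
send_rows(
  plan=[
    [[26.5,17.65,0.9,0,0,0],[26.5,17.65,0.9,0,0,0],[26.5,17.65,0.9,0,0,0],[26.5,17.65,0.9,0,0,0],[26.5,17.65,0.9,0,0,0],[26.5,17.65,0.9,0,0,0],[26.5,17.65,0.9,0,0,0],[26.5,17.65,0.9,0,0,0]],
  ],
)

```text
clock: 1.43
tool_pos: [0.6051, 0.1383, 0.1741]
orientation: [179.9, 0.0, -18.2]
force: [0.5, 0.6, -0.2]
opening: 0.0877
gripper_force: 0.0
```

Request:
send_rows(
  plan=[
    [[13.2,8.8,0.5,0,0,-18.1],[13.2,8.8,0.5,0,0,-18.1],[13.2,8.8,0.5,0,0,-18.1],[13.2,8.8,0.5,0,0,-18.1],[13.2,8.8,0.5,0,0,-18.1],[13.2,8.8,0.5,0,0,-18.1],[13.2,8.8,0.5,0,0,-18.1]],
  ],
)

```text
clock: 2.02
tool_pos: [0.7015, 0.0165, 0.1689]
orientation: [180.0, 0.1, -0.1]
force: [-0.3, 0.4, 1.0]
opening: 0.0873
gripper_force: 0.0
```

```bash
python3 g.py .702,.016,.17,0 .702,.016,.016,0
```

```text
t 2.02 p [0.7015 0.0165 0.1689] rpy [ 1.7999e+02  8.0000e-02 -6.0000e-02] J [ 17.2  23.9   2.6  -0.  -68.8  72.7] F [-0.3  0.4  1. ] open 0.0873 gf 0.0
.702,.016,.17,0 -> [0.05, 0.05, -0.11, 0.01, 0.08, -0.06]
.702,.016,.016,0 -> [0.0, -0.0, 15.4, 0.0, 0.0, 0.0]
```

Request:
send_rows(
  plan=[
    [[0,0,4,0,0,0],[0,0,8,0,0,0],[0,0,11,0,0,0],[0,0,13.5,0,0,0],[0,0,15.3,0,0,0],[0,0,15.3,0,0,0]],
  ],
)

```text
clock: 2.52
tool_pos: [0.6982, 0.0178, 0.0125]
orientation: [179.9, 0.4, 0.1]
force: [-1.4, -0.7, -0.2]
opening: 0.0877
gripper_force: 0.0
```

Request:
send_rows(
  plan=[
    [[0,0,0,0,0,0],[0,0,0,0,0,0],[0,0,0,0,0,0],[0,0,0,0,0,0],[0,0,0,0,0,0],[0,0,0,0,0,0],[0,0,0,0,0,0],[0,0,0,0,0,0]],
  ],
  fingers=0,
)

```text
clock: 3.18
tool_pos: [0.702, 0.0167, 0.017]
orientation: [-180.0, -0.0, -0.0]
force: [-0.7, 0.3, 0.6]
opening: 0.0403
gripper_force: 0.0
```

Request:
send_rows(
  plan=[
    [[0,0,-2,0,0,0],[0,0,-5,0,0,0],[0,0,-8,0,0,0],[0,0,-10,0,0,0],[0,0,-10,0,0,0]],
  ],
)

```text
clock: 3.6
tool_pos: [0.705, 0.017, 0.1227]
orientation: [-179.9, -0.5, 0.0]
force: [0.7, 0.5, 1.2]
opening: 0.0067
gripper_force: 0.0
```

```bash
python3 g.py .5182,.0018,.12,0.1
python3 - <<'E'
from plant import ctrl
import cv2,numpy as np
from h import tile
a=[ctrl.snapshot(n)['img'][:,:,::-1].copy() for n in('top','scene')]
cv2.imwrite("pics/e1.png",np.hstack([tile(a[0],250,100,130,130,3),tile(a[1],250,130,130,130,3)]))
E
```

```text
t 3.6 p [0.705  0.017  0.1227] rpy [-1.7995e+02 -4.7000e-01  4.0000e-02] J [ 17.2  25.6  -0.9   0.1 -63.   72.8] F [0.7 0.5 1.2] open 0.0067 gf 0.0
.5182,.0018,.12,0.1 -> [-18.69, 1.51, 0.11, -0.05, -0.47, -0.06]
```

View pics/e1.png

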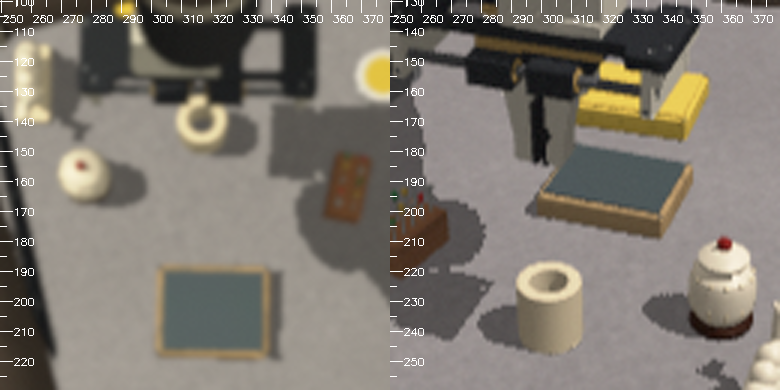

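Run:
```python
from h import *
for P in ([.705,.017,.1227],[.705,.017,.19],[.7023,.0163,.05],[.7023,.0163,0]): print(P,proj('t',P),proj('s',P))
for n in 'ts': print(CAM[n][1].round(4).tolist())
from plant import ctrl
for n in('top','scene'):
    s=ctrl.snapshot(n); print(s['pose'].round(4).tolist(),s['K'][0])
```

```text
[0.705, 0.017, 0.1227] [315.93517899 131.49351976] [301.02534111 195.19375137]
[0.705, 0.017, 0.19] [315.70352885 124.0501866 ] [299.79787299 166.89166714]
[0.7023, 0.0163, 0.05] [316.37589989 139.51708088] [302.40959867 222.60174448]
[0.7023, 0.0163, 0] [316.50518021 143.91144356] [303.18796758 240.67109936]
[[0.0192, -0.9911, 0.1314, 0.3763], [-0.9998, -0.02, -0.0047, 0.0], [0.0073, -0.1313, -0.9913, 1.2336], [0.0, 0.0, 0.0, 1.0]]
[[-0.3378, 0.5255, -0.7809, 1.4377], [0.9412, 0.1784, -0.287, 0.3315], [-0.0115, -0.8319, -0.5549, 0.6458], [0.0, 0.0, 0.0, 1.0]]
[[0.0192, -0.9911, 0.1314, 0.3763], [-0.9998, -0.02, -0.0047, 0.0], [0.0073, -0.1313, -0.9913, 1.2336], [0.0, 0.0, 0.0, 1.0]] [414.61865094   0.         322.73355401]
[[-0.3378, 0.5255, -0.7809, 1.4377], [0.9412, 0.1784, -0.287, 0.3315], [-0.0115, -0.8319, -0.5549, 0.6458], [0.0, 0.0, 0.0, 1.0]] [460.78606928   0.         321.57351308]
```

Run:
```python
from plant import ctrl
import cv2,numpy as np
from h import tile,proj
o=ctrl.get_obs();P=o['tool_pos'];print(P,o['opening'])
a=[ctrl.snapshot(n)['img'][:,:,::-1].copy() for n in('top','scene')]
cv2.imwrite("pics/e2.png",np.hstack([tile(a[0],255,80,130,110,3)[:, :390],tile(a[1],230,70,130,110,3)]))
print(proj('t',P),proj('s',P))
cv2.imwrite("pics/e2.png",np.hstack([tile(a[0],270,90,80,110,5),tile(a[1],260,90,80,110,5)]))
```

```text
[0.70121319 0.01666683 0.11579862] 0.0005661096917683805
[316.04832098 133.53489867] [301.6744062 196.9873443]
```

View pics/e2.png

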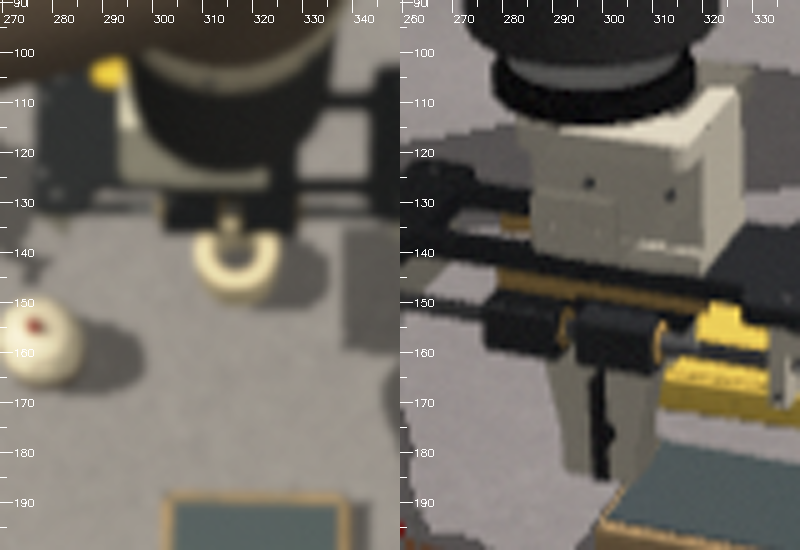

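Run:
```python
from h import *
for v in (131,133.5,136):
    f=lambda P:np.r_[proj('t',P)-(315.5,v),proj('s',P)-(299.5,185)]
    r=least_squares(f,[.7,.02,.1]);print(v,r.x.round(4),r.fun.round(1))
```

```text
131 [0.701  0.0149 0.1446] [ 1.1 -0.4  0.9  0.1]
133.5 [0.6956 0.0134 0.1411] [ 1.6 -0.6  1.3  0.1]
136 [0.6902 0.012  0.1375] [ 2.1 -0.7  1.7  0.1]
```

The fingers closed above the tube. The picture shows the shut fingertips at scene (299.5,185), about 30 mm higher than the reported TCP z; the tube is untouched. I'll grip at a correspondingly lower reported height and watch the force.

Request:
send_rows(
  plan=[
    [[0,0,0,0,0,0],[0,0,0,0,0,0],[0,0,0,0,0,0],[0,0,0,0,0,0],[0,0,0,0,0,0],[0,0,0,0,0,0],[0,0,0,0,0,0],[0,0,0,0,0,0]],
  ],
  fingers=1,
)

```text
clock: 4.57
tool_pos: [0.702, 0.0168, 0.1168]
orientation: [-180.0, -0.0, 0.0]
force: [0.2, 0.7, 0.3]
opening: 0.0486
gripper_force: 0.0
```

Request:
send_rows(
  plan=[
    [[0,0,1,0,0,0],[0,0,2,0,0,0],[0,0,4,0,0,0],[0,0,6,0,0,0],[0,0,8,0,0,0],[0,0,9,0,0,0],[0,0,10,0,0,0],[0,0,10,0,0,0]],
  ],
)

```text
clock: 5.23
tool_pos: [0.7005, 0.0165, 0.014]
orientation: [180.0, 0.2, -0.0]
force: [0.2, 0.3, 0.5]
opening: 0.0876
gripper_force: 0.0
```

Request:
send_rows(
  plan=[
    [[0,0,0.5,0,0,0],[0,0,1,0,0,0],[0,0,1.5,0,0,0],[0,0,2,0,0,0],[0,0,2,0,0,0],[0,0,2,0,0,0]],
  ],
)

```text
clock: 5.73
tool_pos: [0.7018, 0.0167, -0.0034]
orientation: [180.0, 0.0, 0.0]
force: [0.1, -0.1, -0.0]
opening: 0.0878
gripper_force: 0.0
```

Run:
```python
from plant import ctrl
import cv2,numpy as np
from h import tile,proj
o=ctrl.get_obs();P=o['tool_pos'];print(P,o['opening'],o['force'])
a=[ctrl.snapshot(n)['img'][:,:,::-1].copy() for n in('top','scene')]
print(proj('t',P),proj('s',P))
cv2.imwrite("pics/e3.png",np.hstack([tile(a[0],270,110,80,90,5),tile(a[1],260,170,80,90,5)]))
```

```text
[ 0.70179143  0.01674184 -0.00337943] 0.08776129467912726 [ 0.07815676 -0.11791831 -0.00691527]
[316.36569055 144.35502059] [303.50800228 241.76086808]
```

View pics/e3.png

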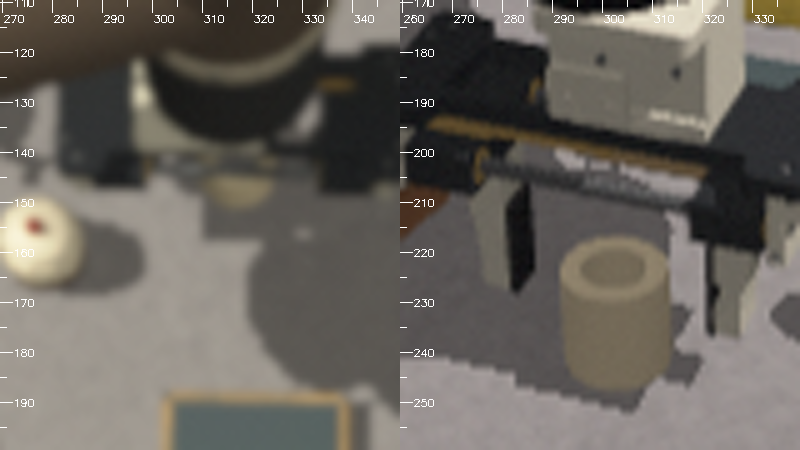

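Request:
send_rows(
  plan=[
    [[0,0,0.4,0,0,0],[0,0,0.8,0,0,0],[0,0,0.8,0,0,0],[0,0,0.8,0,0,0]],
  ],
  fingers=0,
)

```text
clock: 6.17
tool_pos: [0.7016, 0.0167, -0.0117]
orientation: [180.0, 0.0, 0.0]
force: [-0.3, -0.7, 0.5]
opening: 0.0665
gripper_force: 0.0
```

Request:
send_rows(
  plan=[
    [[0,0,0,0,0,0],[0,0,0,0,0,0],[0,0,0,0,0,0],[0,0,0,0,0,0],[0,0,0,0,0,0],[0,0,0,0,0,0],[0,0,0,0,0,0]],
  ],
)

```text
clock: 6.75
tool_pos: [0.702, 0.0168, -0.0111]
orientation: [180.0, -0.0, 0.0]
force: [-0.9, -0.4, 2.2]
opening: 0.0466
gripper_force: 30.0
```

Request:
send_rows(
  plan=[
    [[0,0,-2,0,0,0],[0,0,-5,0,0,0],[0,0,-8,0,0,0],[0,0,-10,0,0,0],[0,0,-10,0,0,0],[0,0,-10,0,0,0],[0,0,-10,0,0,0]],
  ],
)

```text
clock: 7.33
tool_pos: [0.7012, 0.0168, 0.088]
orientation: [-180.0, 0.1, -0.0]
force: [-1.6, -0.0, -2.3]
opening: 0.0472
gripper_force: 30.0
```

```bash
python3 - <<'E'
from plant import ctrl
import cv2,numpy as np
from h import tile,proj
o=ctrl.get_obs();P=o['tool_pos'];print(P,o['opening'],o['force'],o['gripper_force'])
a=[ctrl.snapshot(n)['img'][:,:,::-1].copy() for n in('top','scene')]
print(proj('t',P),proj('s',P))
cv2.imwrite("pics/e4.png",np.hstack([tile(a[0],270,90,80,100,5),tile(a[1],260,130,80,100,5)]))
E
python3 g.py .5182,.0018,.09,.1
```

```text
[0.7011922  0.01683858 0.0879788 ] 0.047224818618519154 [-1.58278015 -0.04044029 -2.34461859] 29.999550003558397
[316.07266998 136.30711208] [302.21957131 207.95190799]
t 7.43 p [0.7009 0.0167 0.0872] rpy [ 1.7998e+02  1.4000e-01 -1.0000e-02] J [ 17.2  27.3  -3.1  -0.  -59.8  72.8] F [-0.  -0.6 -1.4] open 0.0472 gf 30.0
.5182,.0018,.09,.1 -> [-18.27, 1.49, -0.24, 0.02, 0.14, -0.11]
```

View pics/e4.png

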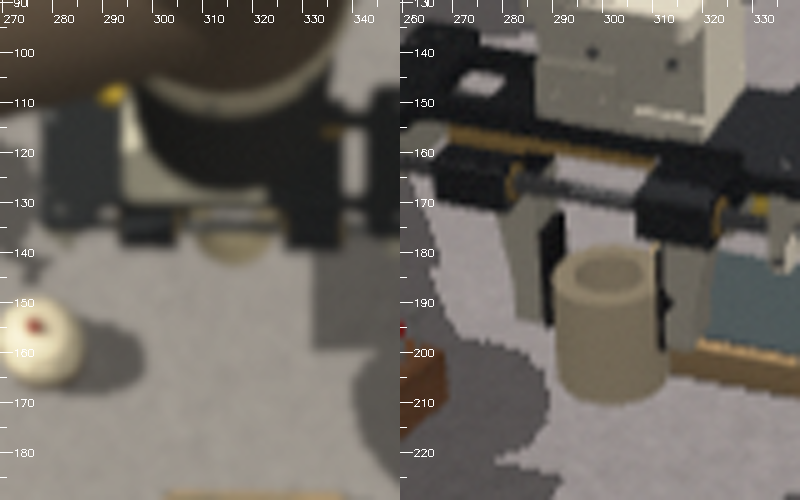

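Request:
send_rows(
  plan=[
    [[-3,0.2,0,0,0,0],[-7,0.5,0,0,0,0],[-11,0.9,0,0,0,0],[-15,1.2,0,0,0,0],[-17.5,1.4,0,0,0,0],[-18.3,1.45,0,0,0,0],[-18.3,1.45,0,0,0,0],[-18.3,1.45,0,0,0,0]],
  ],
)

```text
clock: 8.1
tool_pos: [0.5193, 0.0024, 0.0888]
orientation: [180.0, -0.0, 0.0]
force: [0.9, 0.9, -0.9]
opening: 0.0469
gripper_force: 30.0
```

Request:
send_rows(
  plan=[
    [[0,0,2,0,0,0],[0,0,4,0,0,0],[0,0,5.5,0,0,0],[0,0,6.5,0,0,0],[0,0,7,0,0,0],[0,0,7,0,0,0],[0,0,7,0,0,0],[0,0,7,0,0,0]],
  ],
)

```text
clock: 8.77
tool_pos: [0.5199, 0.0025, 0.0194]
orientation: [-180.0, -0.1, 0.0]
force: [0.1, 0.4, -1.4]
opening: 0.0469
gripper_force: 30.0
```

```bash
python3 g.py .5177,.0020,.0135,.1
```

```text
t 8.77 p [0.5199 0.0025 0.0194] rpy [-1.7999e+02 -7.0000e-02  2.0000e-02] J [ 21.9  16.6 -31.3   0.  -42.   68.1] F [ 0.1  0.4 -1.4] open 0.0469 gf 30.0
.5177,.0020,.0135,.1 -> [-0.22, 0.05, 0.59, -0.01, -0.07, -0.08]
```

Request:
send_rows(
  plan=[
    [[-0.1,0,0.2,0,0,0],[-0.2,0.05,0.4,0,0,0],[-0.2,0.05,0.55,0,0,0],[-0.2,0.05,0.65,0,0,0],[-0.2,0.05,0.7,0,0,0],[-0.2,0.05,0.7,0,0,0]],
  ],
)

```text
clock: 9.27
tool_pos: [0.5169, 0.0017, 0.0128]
orientation: [180.0, -0.0, 0.0]
force: [-4.8, 1.7, 10.9]
opening: 0.0471
gripper_force: 30.0
```

Request:
send_rows(
  plan=[
    [[0,0,0,0,0,0],[0,0,0,0,0,0],[0,0,0,0,0,0],[0,0,0,0,0,0],[0,0,0,0,0,0],[0,0,0,0,0,0],[0,0,0,0,0,0]],
  ],
  fingers=1,
)

```text
clock: 9.85
tool_pos: [0.5169, 0.0018, 0.0117]
orientation: [180.0, 0.0, 0.0]
force: [0.1, 0.2, 0.2]
opening: 0.0852
gripper_force: 0.0
```

Request:
send_rows(
  plan=[
    [[0,0,-2,0,0,0],[0,0,-5,0,0,0],[0,0,-8,0,0,0],[0,0,-10,0,0,0],[0,0,-11,0,0,0],[0,0,-11,0,0,0]],
  ],
)

```text
clock: 10.35
tool_pos: [0.5185, 0.0022, 0.1242]
orientation: [-179.9, -0.2, 0.0]
force: [0.8, -0.3, -0.0]
opening: 0.0878
gripper_force: 0.0
```

```bash
python3 - <<'E'
from plant import ctrl
import cv2,numpy as np
from h import tile,proj
a=[ctrl.snapshot(n)['img'][:,:,::-1].copy() for n in('top','scene')]
cv2.imwrite("pics/e5.png",np.hstack([tile(a[0],250,140,130,110,3),tile(a[1],260,130,130,110,3)]))
E
python3 g.py .6497,.1308,.12,.1 .6497,.1308,-.014,.1
```

```text
t 10.45 p [0.5166 0.0018 0.1213] rpy [-1.7998e+02  1.0000e-02 -1.0000e-02] J [ 22.    9.2 -24.9  -0.  -56.   68. ] F [-0.  -0.2 -0.7] open 0.0877 gf 0.0
.6497,.1308,.12,.1 -> [13.31, -12.9, 0.13, -0.02, 0.01, -0.11]
.6497,.1308,-.014,.1 -> [0.0, -0.0, 13.4, 0.0, 0.0, 0.0]
```

View pics/e5.png

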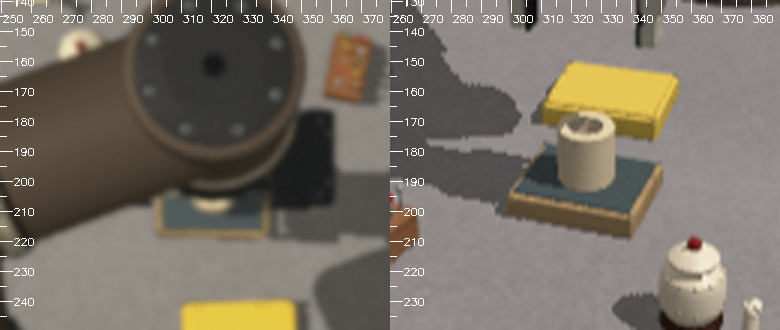

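Request:
send_rows(
  plan=[
    [[2.5,-2.5,0,0,0,0],[5,-5,0,0,0,0],[8,-8,0,0,0,0],[10.5,-10.5,0,0,0,0],[12.5,-12.2,0,0,0,0],[13.3,-12.9,0,0,0,0],[13.3,-12.9,0,0,0,0],[13.3,-12.9,0,0,0,0]],
  ],
)

```text
clock: 11.12
tool_pos: [0.6488, 0.1305, 0.1194]
orientation: [179.9, 0.2, 0.0]
force: [-0.9, -1.3, -0.2]
opening: 0.0872
gripper_force: 0.0
```

```bash
python3 g.py .6497,.1308,-.014,.1
python3 - <<'E'
from h import *
print(proj('s',[.5182,.0018,.074]))
E
```

```text
t 11.12 p [0.6488 0.1305 0.1194] rpy [1.7992e+02 2.0000e-01 1.0000e-02] J [ 28.2  22.4  -6.5  -0.  -61.3  61.8] F [-0.9 -1.3 -0.2] open 0.0872 gf 0.0
.6497,.1308,-.014,.1 -> [0.14, -0.05, 13.34, 0.08, 0.2, -0.09]
[324.37263024 171.03242485]
```

Request:
send_rows(
  plan=[
    [[0.1,0,2,0,0,0],[0.1,0,5,0,0,0],[0.1,0,8,0,0,0],[0.1,0,10.5,0,0,0],[0.1,0,12.3,0,0,0],[0.1,0,13.4,0,0,0],[0.1,0,13.4,0,0,0],[0.1,0,13.4,0,0,0]],
  ],
)

```text
clock: 11.78
tool_pos: [0.6505, 0.1301, -0.0121]
orientation: [180.0, 0.0, -0.0]
force: [0.1, 0.5, 0.5]
opening: 0.0879
gripper_force: 0.0
```

Request:
send_rows(
  plan=[
    [[0,0,0,0,0,0],[0,0,0,0,0,0],[0,0,0,0,0,0],[0,0,0,0,0,0],[0,0,0,0,0,0],[0,0,0,0,0,0],[0,0,0,0,0,0],[0,0,0,0,0,0]],
  ],
  fingers=0,
)

```text
clock: 12.45
tool_pos: [0.651, 0.1308, -0.012]
orientation: [180.0, -0.0, 0.0]
force: [-1.1, 1.1, 2.5]
opening: 0.0494
gripper_force: 30.0
```

```bash
python3 g.py .6085,.0018,.05,.1
```

```text
t 12.45 p [ 0.651   0.1308 -0.012 ] rpy [ 1.8e+02 -1.0e-02  1.0e-02] J [ 28.2  30.  -13.7   0.  -46.3  61.9] F [-1.1  1.1  2.5] open 0.0494 gf 30.0
.6085,.0018,.05,.1 -> [-4.26, 12.9, -6.2, 0.0, -0.01, -0.09]
```

Request:
send_rows(
  plan=[
    [[0,0,-1.5,0,0,0],[0,0,-4,0,0,0],[0,2,-6,0,0,0],[-1,5,-6,0,0,0],[-2.5,8,-6,0,0,0],[-3.5,11,-6,0,0,0],[-4.1,12.5,-6,0,0,0],[-4.1,12.9,-6,0,0,0]],
  ],
)

```text
clock: 13.12
tool_pos: [0.6082, -0.0007, 0.0477]
orientation: [180.0, 0.1, -0.1]
force: [-0.7, 0.1, -0.3]
opening: 0.0494
gripper_force: 30.0
```

Request:
send_rows(
  plan=[
    [[0,0,0,0,0,0],[0,0,1.5,0,0,0],[0,0,3,0,0,0],[0,0,4.5,0,0,0],[0,0,5.4,0,0,0],[0,0,5.6,0,0,0],[0,0,5.6,0,0,0]],
  ],
)

```text
clock: 13.7
tool_pos: [0.6099, 0.0023, -0.009]
orientation: [180.0, 0.1, 0.1]
force: [0.0, 0.4, 0.8]
opening: 0.0494
gripper_force: 30.0
```

```bash
python3 g.py .6095,.0018,-.0125,.1
```

```text
t 13.7 p [ 0.6099  0.0023 -0.009 ] rpy [1.7997e+02 8.0000e-02 5.0000e-02] J [ 18.6  25.8 -20.9   0.  -43.3  71.5] F [0.  0.4 0.8] open 0.0494 gf 30.0
.6095,.0018,-.0125,.1 -> [-0.04, 0.05, 0.35, 0.03, 0.08, -0.05]
```

Request:
send_rows(
  plan=[
    [[0,0,0.2,0,0,0],[0,0,0.4,0,0,0],[0,0,0.45,0,0,0],[0,0,0.45,0,0,0]],
  ],
)

```text
clock: 14.03
tool_pos: [0.6107, 0.0021, -0.0119]
orientation: [-180.0, -0.1, 0.0]
force: [0.1, 1.0, 1.4]
opening: 0.0494
gripper_force: 30.0
```

Request:
send_rows(
  plan=[
    [[0,0,0,0,0,0],[0,0,0,0,0,0],[0,0,0,0,0,0],[0,0,0,0,0,0],[0,0,0,0,0,0],[0,0,0,0,0,0],[0,0,0,0,0,0]],
  ],
  fingers=1,
)

```text
clock: 14.62
tool_pos: [0.6099, 0.0017, -0.0128]
orientation: [180.0, 0.0, 0.0]
force: [-0.3, 0.1, 0.0]
opening: 0.0865
gripper_force: 0.0
```

Request:
send_rows(
  plan=[
    [[0,0,-2,0,0,0],[0,0,-5,0,0,0],[0,0,-8,0,0,0],[0,0,-11,0,0,0],[0,0,-13,0,0,0],[0,0,-13,0,0,0],[0,0,-13,0,0,0]],
  ],
)

```text
clock: 15.2
tool_pos: [0.6107, 0.0021, 0.1187]
orientation: [-179.9, -0.2, 0.0]
force: [-1.4, -0.4, -0.7]
opening: 0.0875
gripper_force: 0.0
```

```bash
python3 g.py .6456,-.1304,.11,-8.4
```

```text
t 15.2 p [0.6107 0.0021 0.1187] rpy [-1.7994e+02 -1.7000e-01  0.0000e+00] J [ 18.5  17.7 -13.7  -0.  -58.4  71.5] F [-1.4 -0.4 -0.7] open 0.0875 gf 0.0
.6456,-.1304,.11,-8.4 -> [3.48, 13.25, 0.87, -0.07, -0.16, 8.4]
```

Request:
send_rows(
  plan=[
    [[1,3,0,0,0,2],[2,6.5,0,0,0,6],[3,10,0,0,0,8.4],[3.5,12.5,0,0,0,8.4],[3.5,13.3,0,0,0,8.4],[3.5,13.3,0,0,0,8.4],[3.5,13.3,0,0,0,8.4]],
  ],
)

```text
clock: 15.78
tool_pos: [0.644, -0.1314, 0.1158]
orientation: [180.0, 0.1, -8.5]
force: [0.2, 0.1, -0.5]
opening: 0.0876
gripper_force: 0.0
```

Request:
send_rows(
  plan=[
    [[0,0,2,0,0,0],[0,0,5,0,0,0],[0,0,8,0,0,0],[0,0,10.5,0,0,0],[0,0,12,0,0,0],[0,0,12,0,0,0],[0,0,12,0,0,0]],
  ],
)

```text
clock: 16.37
tool_pos: [0.6443, -0.1301, -0.0034]
orientation: [180.0, 0.1, -8.3]
force: [0.1, -0.1, 1.2]
opening: 0.0873
gripper_force: 0.0
```

```bash
python3 g.py .6456,-.1304,-.023,-8.4
```

```text
t 16.37 p [ 0.6443 -0.1301 -0.0034] rpy [ 1.7997e+02  1.2000e-01 -8.3000e+00] J [  5.6  28.9 -14.2   0.  -47.   76.1] F [ 0.1 -0.1  1.2] open 0.0873 gf 0.0
.6456,-.1304,-.023,-8.4 -> [0.14, 0.01, 1.96, 0.03, 0.12, 0.1]
```

Request:
send_rows(
  plan=[
    [[0.1,0,0.5,0,0,0],[0.1,0,1,0,0,0],[0.1,0,1.5,0,0,0],[0.1,0,1.9,0,0,0],[0.1,0,1.9,0,0,0]],
  ],
)

```text
clock: 16.78
tool_pos: [0.6454, -0.1313, -0.0224]
orientation: [180.0, 0.1, -8.4]
force: [0.6, 0.4, 0.8]
opening: 0.088
gripper_force: 0.0
```

Request:
send_rows(
  plan=[
    [[0,0,0,0,0,0],[0,0,0,0,0,0],[0,0,0,0,0,0],[0,0,0,0,0,0],[0,0,0,0,0,0],[0,0,0,0,0,0],[0,0,0,0,0,0],[0,0,0,0,0,0]],
  ],
  fingers=0,
)

```text
clock: 17.45
tool_pos: [0.6459, -0.1314, -0.0217]
orientation: [180.0, -0.0, -8.4]
force: [0.3, 0.2, -0.4]
opening: 0.0399
gripper_force: 0.0
```

Request:
send_rows(
  plan=[
    [[0,0,0,0,0,0],[0,0,0,0,0,0],[0,0,0,0,0,0]],
  ],
)

```text
clock: 17.7
tool_pos: [0.6459, -0.1313, -0.0217]
orientation: [180.0, 0.0, -8.4]
force: [0.3, -0.1, 0.3]
opening: 0.0355
gripper_force: 29.6
```

```bash
python3 g.py .518,-.155,.03,.1
```

```text
t 17.7 p [ 0.6459 -0.1313 -0.0217] rpy [180.     0.    -8.39] J [  5.4  30.3 -14.8   0.  -44.9  76.2] F [ 0.3 -0.1  0.3] open 0.0355 gf 29.6
.518,-.155,.03,.1 -> [-12.31, 4.21, -5.17, 0.0, 0.0, -8.49]
```

Request:
send_rows(
  plan=[
    [[0,0,-1.5,0,0,0],[0,0,-4,0,0,0],[-2,0.8,-5,0,0,0],[-5.5,2,-5,0,0,-4],[-9,3.2,-5,0,0,-8.5],[-11.5,4,-5,0,0,-8.5],[-12.3,4.2,-5,0,0,-8.5],[-12.3,4.2,-5,0,0,-8.5]],
  ],
)

```text
clock: 18.37
tool_pos: [0.5156, -0.1552, 0.0285]
orientation: [-180.0, 0.1, 0.0]
force: [0.3, -0.0, -1.6]
opening: 0.036
gripper_force: 29.6
```

Request:
send_rows(
  plan=[
    [[0,0,0,0,0,0],[0,0,1.5,0,0,0],[0,0,3,0,0,0],[0,0,4,0,0,0],[0,0,4.6,0,0,0],[0,0,4.6,0,0,0],[0,0,4.6,0,0,0]],
  ],
)

```text
clock: 18.95
tool_pos: [0.5185, -0.1549, -0.018]
orientation: [180.0, 0.0, 0.1]
force: [-0.0, 0.4, -1.5]
opening: 0.0359
gripper_force: 29.6
```

```bash
python3 g.py .518,-.155,-.0225,.1
```

```text
t 18.95 p [ 0.5185 -0.1549 -0.018 ] rpy [1.7999e+02 4.0000e-02 1.3000e-01] J [  4.1  21.5 -30.4   0.  -38.1  86. ] F [-0.   0.4 -1.5] open 0.0359 gf 29.6
.518,-.155,-.0225,.1 -> [-0.05, 0.01, 0.45, 0.01, 0.04, 0.03]
```

Request:
send_rows(
  plan=[
    [[0,0,0.2,0,0,0],[0,0,0.4,0,0,0],[0,0,0.45,0,0,0],[0,0,0.45,0,0,0]],
  ],
)

```text
clock: 19.28
tool_pos: [0.5186, -0.1549, -0.0217]
orientation: [180.0, -0.1, 0.1]
force: [1.4, 0.8, -0.0]
opening: 0.0358
gripper_force: 29.7
```

Request:
send_rows(
  plan=[
    [[0,0,0,0,0,0],[0,0,0,0,0,0],[0,0,0,0,0,0],[0,0,0,0,0,0],[0,0,0,0,0,0],[0,0,0,0,0,0],[0,0,0,0,0,0]],
  ],
  fingers=1,
)

```text
clock: 19.87
tool_pos: [0.5181, -0.155, -0.0222]
orientation: [180.0, 0.0, 0.1]
force: [0.3, -0.2, 0.6]
opening: 0.0771
gripper_force: 0.0
```

Request:
send_rows(
  plan=[
    [[0,0,-2,0,0,0],[0,0,-5,0,0,0],[0,0,-8,0,0,0],[0,0,-11,0,0,0],[0,0,-13,0,0,0],[0,0,-13,0,0,0],[0,0,-13,0,0,0]],
  ],
)

```text
clock: 20.45
tool_pos: [0.519, -0.1548, 0.1091]
orientation: [-180.0, -0.2, 0.1]
force: [-0.5, 0.1, -0.5]
opening: 0.0877
gripper_force: 0.0
```

```bash
python3 - <<'E'
from h import *
im=cv2.imread("pics/top0.png").astype(float).mean(2).round().astype(int)
for c in (415,416,417,418,419): print(c,im[138:170,c].tolist(), im[178:196,c].tolist())
print('jaw cols');
for c in (407,411,421,424,426): print(c,im[178:196,c].tolist())
print('housing rows')
for r in (168,173,178): print(r,im[r,403:430].tolist())
v=[.6385,-.2818,np.radians(175.08)]
for q in ((-73,0,2),(-73,0,4),(-5,0,16),(-5,0,8),(51,0,16),(51,0,0),(73,0,2),(23,17,16),(23,17,0),(23,-17,16),(23,-17,0),(62,45,2),(62,-25,2)):
    c,s=np.cos(v[2]),np.sin(v[2]);x,y,z=q;print(q,proj('t',[v[0]+(c*x-s*y)/1e3,v[1]+(s*x+c*y)/1e3,z/1e3]).round(1))
E
python3 g.py .6156,-.2798,.11,-4.9
```

```text
415 [119, 120, 119, 120, 122, 123, 120, 120, 123, 125, 126, 132, 133, 130, 127, 128, 129, 130, 132, 131, 131, 131, 131, 127, 122, 109, 86, 75, 75, 66, 56, 75] [136, 119, 86, 58, 70, 106, 126, 131, 131, 131, 133, 132, 125, 118, 111, 99, 74, 43]
416 [119, 119, 119, 119, 122, 125, 127, 127, 131, 131, 130, 133, 134, 132, 131, 131, 131, 133, 135, 137, 137, 135, 132, 130, 124, 112, 91, 84, 88, 79, 62, 78] [140, 123, 91, 58, 68, 103, 125, 130, 131, 131, 133, 132, 126, 118, 111, 98, 74, 42]
417 [120, 120, 118, 119, 122, 126, 130, 133, 137, 138, 135, 133, 133, 130, 129, 128, 127, 127, 129, 133, 135, 131, 128, 125, 119, 106, 86, 77, 78, 69, 56, 74] [133, 119, 89, 57, 63, 99, 123, 132, 133, 133, 134, 132, 124, 116, 110, 99, 74, 43]
418 [119, 120, 119, 119, 122, 130, 132, 134, 139, 140, 134, 128, 125, 121, 117, 116, 114, 114, 114, 117, 119, 121, 121, 120, 116, 104, 82, 63, 57, 49, 43, 65] [112, 100, 75, 52, 62, 96, 122, 132, 134, 134, 134, 131, 121, 116, 112, 103, 78, 46]
419 [120, 120, 119, 118, 122, 126, 127, 127, 130, 131, 127, 121, 119, 116, 113, 112, 112, 111, 111, 112, 113, 115, 117, 118, 
[... 842 characters left out ...]
18, 119]
178 [119, 119, 118, 116, 105, 78, 49, 39, 44, 57, 89, 120, 136, 140, 133, 112, 80, 66, 79, 102, 115, 119, 119, 118, 119, 120, 121]
(-73, 0, 2) [416.2 142.9]
(-73, 0, 4) [416.4 142.8]
(-5, 0, 16) [415.6 163.7]
(-5, 0, 8) [415.  164.3]
(51, 0, 16) [414.2 182. ]
(51, 0, 0) [413.  182.9]
(73, 0, 2) [412.5 190. ]
(23, 17, 16) [420.5 173.4]
(23, 17, 0) [419.3 174.4]
(23, -17, 16) [409.2 172.2]
(23, -17, 0) [408.1 173.2]
(62, 45, 2) [427.7 187.9]
(62, -25, 2) [404.6 185.5]
t 20.45 p [ 0.519  -0.1548  0.1091] rpy [-1.7998e+02 -1.8000e-01  1.0000e-01] J [  4.1  12.1 -23.   -0.  -54.8  86. ] F [-0.5  0.1 -0.5] open 0.0877 gf 0.0
.6156,-.2798,.11,-4.9 -> [9.64, 12.51, -0.06, -0.03, -0.18, 5.0]
```

Request:
send_rows(
  plan=[
    [[2,2.5,0,0,0,2],[4,5.5,0,0,0,6],[6.5,8.5,0,0,0,6.2],[8.5,11,0,0,0,6.2],[9.6,12.3,0,0,0,6.2],[9.6,12.5,0,0,0,6.2],[9.6,12.5,0,0,0,6.2]],
  ],
)

```text
clock: 21.03
tool_pos: [0.6134, -0.2804, 0.1051]
orientation: [-180.0, 0.2, -6.2]
force: [-0.0, 0.0, -0.1]
opening: 0.0875
gripper_force: 0.0
```

Request:
send_rows(
  plan=[
    [[0,0,2,0,0,0],[0,0,5,0,0,0],[0,0,8,0,0,0],[0,0,11,0,0,0],[0,0,12.6,0,0,0],[0,0,12.6,0,0,0],[0,0,12.6,0,0,0]],
  ],
)

```text
clock: 21.62
tool_pos: [0.6131, -0.2789, -0.0191]
orientation: [-180.0, 0.2, -6.0]
force: [0.6, -0.4, 0.9]
opening: 0.0876
gripper_force: 0.0
```

```bash
python3 g.py .6156,-.2800,-.028,-6.2
```

```text
t 21.62 p [ 0.6131 -0.2789 -0.0191] rpy [-1.80e+02  1.60e-01 -6.05e+00] J [ -7.9  31.2 -12.5   0.  -46.4  91.9] F [ 0.6 -0.4  0.9] open 0.0876 gf 0.0
.6156,-.2800,-.028,-6.2 -> [0.26, 0.08, 0.89, -0.0, 0.16, 0.15]
```

Request:
send_rows(
  plan=[
    [[0.1,0.1,0.3,0,0,0],[0.2,0.1,0.6,0,0,0],[0.2,0.1,0.9,0,0,0],[0.2,0.1,0.9,0,0,0],[0.2,0.1,0.9,0,0,0]],
  ],
)

```text
clock: 22.03
tool_pos: [0.6164, -0.281, -0.0268]
orientation: [-180.0, -0.0, -6.1]
force: [0.1, 0.3, 0.6]
opening: 0.0874
gripper_force: 0.0
```

Request:
send_rows(
  plan=[
    [[0,0,0.1,0,0,0],[0,0,0.2,0,0,0],[0,0,0.2,0,0,0]],
  ],
)

```text
clock: 22.28
tool_pos: [0.6161, -0.281, -0.0293]
orientation: [-180.0, 0.0, -6.1]
force: [0.2, 0.7, 0.5]
opening: 0.0877
gripper_force: 0.0
```

Request:
send_rows(
  plan=[
    [[0,0,0.1,0,0,0],[0,0,0.15,0,0,0],[0,0,0.15,0,0,0]],
  ],
)

```text
clock: 22.53
tool_pos: [0.6162, -0.281, -0.0309]
orientation: [-180.0, 0.0, -6.1]
force: [-0.4, -1.3, 0.3]
opening: 0.0874
gripper_force: 0.0
```

No contact yet; a few more guarded steps.

Request:
send_rows(
  plan=[
    [[0,0,0.1,0,0,0],[0,0,0.15,0,0,0],[0,0,0.15,0,0,0]],
  ],
)

```text
clock: 22.78
tool_pos: [0.6161, -0.2809, -0.0324]
orientation: [-180.0, 0.0, -6.1]
force: [0.3, 0.2, 0.6]
opening: 0.0874
gripper_force: 0.0
```

Request:
send_rows(
  plan=[
    [[0,0,0.1,0,0,0],[0,0,0.15,0,0,0],[0,0,0.15,0,0,0]],
  ],
)

```text
clock: 23.03
tool_pos: [0.6164, -0.281, -0.0334]
orientation: [180.0, -0.0, -6.1]
force: [-0.9, 0.7, 2.1]
opening: 0.0878
gripper_force: 1.6
```

Request:
send_rows(
  plan=[
    [[0,0,-0.2,0,0,0],[0,0,-0.2,0,0,0],[0,0,-0.2,0,0,0],[0,0,-0.2,0,0,0],[0,0,-0.2,0,0,0],[0,0,-0.2,0,0,0],[0,0,-0.2,0,0,0],[0,0,-0.2,0,0,0]],
  ],
  fingers=0,
)

```text
clock: 23.7
tool_pos: [0.6162, -0.281, -0.0318]
orientation: [-180.0, 0.0, -6.1]
force: [-0.5, -1.7, 0.6]
opening: 0.0402
gripper_force: 0.0
```

Request:
send_rows(
  plan=[
    [[0,0,0,0,0,0],[0,0,0,0,0,0],[0,0,0,0,0,0],[0,0,0,0,0,0],[0,0,0,0,0,0]],
  ],
)

```text
clock: 24.12
tool_pos: [0.6162, -0.281, -0.0318]
orientation: [-180.0, 0.0, -6.1]
force: [1.1, 1.1, -0.6]
opening: 0.0337
gripper_force: 30.0
```

Request:
send_rows(
  plan=[
    [[0,0,-1.5,0,0,0],[0,0,-4,0,0,0],[0,0,-7,0,0,0],[0,0,-9,0,0,0],[0,0,-10,0,0,0],[0,0,-10,0,0,0]],
  ],
)

```text
clock: 24.62
tool_pos: [0.6177, -0.2814, 0.0709]
orientation: [180.0, -0.2, -6.1]
force: [0.4, 0.5, -1.0]
opening: 0.0339
gripper_force: 30.0
```

```bash
python3 g.py .4816,-.3242,.07,176.07
```

```text
t 24.62 p [ 0.6177 -0.2814  0.0709] rpy [179.97  -0.25  -6.08] J [ -8.1  26.   -7.7   0.  -56.1  92. ] F [ 0.4  0.5 -1. ] open 0.0339 gf 30.0
.4816,-.3242,.07,176.07 -> [-13.08, 5.7, 0.04, -0.39, -0.05, 177.85]
```

Request:
send_rows(
  plan=[
    [[0,0,0,0,0,5],[0,0,0,0,0,12],[0,0,0,0,0,19],[0,0,0,0,0,26],[0,0,0,0,0,33],[0,0,0,0,0,40],[0,0,0,0,0,47],[0,0,0,0,0,54]],
  ],
)

```text
clock: 25.28
tool_pos: [0.615, -0.2806, 0.0658]
orientation: [179.9, 0.1, -60.5]
force: [-0.3, -1.1, -1.4]
opening: 0.0338
gripper_force: 30.0
```

Request:
send_rows(
  plan=[
    [[0,0,0,0,0,7],[0,0,0,0,0,14],[0,0,0,0,0,21],[0,0,0,0,0,28],[0,0,0,0,0,35],[0,0,0,0,0,42],[0,0,0,0,0,49],[0,0,0,0,0,56]],
  ],
)

```text
clock: 25.95
tool_pos: [0.615, -0.2806, 0.0658]
orientation: [179.8, -0.0, -116.5]
force: [-0.0, -0.3, -1.0]
opening: 0.0337
gripper_force: 30.0
```

Request:
send_rows(
  plan=[
    [[0,0,0,0,0,7],[0,0,0,0,0,14],[0,0,0,0,0,21],[0,0,0,0,0,28],[0,0,0,0,0,35],[0,0,0,0,0,42],[0,0,0,0,0,49],[0,0,0,0,0,54]],
  ],
)

```text
clock: 26.62
tool_pos: [0.615, -0.2806, 0.0658]
orientation: [179.9, -0.2, -170.5]
force: [0.5, -0.6, -0.1]
opening: 0.0335
gripper_force: 30.0
```

```bash
python3 g.py .4812,-.3240,.07,176.07
```

```text
t 26.62 p [ 0.615  -0.2806  0.0658] rpy [ 1.7991e+02 -1.6000e-01 -1.7049e+02] J [ -8.1  26.3  -7.9  -0.  -56.  -72.4] F [ 0.5 -0.6 -0.1] open 0.0335 gf 30.0
.4812,-.3240,.07,176.07 -> [13.91, -2.07, -0.38, 0.07, -0.17, 13.44]
```

Request:
send_rows(
  plan=[
    [[3,-0.4,0,0,0,4],[6,-0.9,0,0,0,10],[9,-1.3,0,0,0,13.4],[12,-1.8,0,0,0,13.4],[13.5,-2,0,0,0,13.4],[13.9,-2.1,0,0,0,13.4],[13.9,-2.1,0,0,0,13.4]],
  ],
)

```text
clock: 27.2
tool_pos: [0.4816, -0.3258, 0.0674]
orientation: [180.0, -0.1, 176.4]
force: [-0.0, -0.7, -0.7]
opening: 0.0338
gripper_force: 30.0
```

```bash
python3 g.py .4812,-.3240,.018,176.07
```

```text
t 27.2 p [ 0.4816 -0.3258  0.0674] rpy [ 1.7997e+02 -8.0000e-02  1.7644e+02] J [-14.8  18.3 -20.6  -0.  -51.2 -78.7] F [-0.  -0.7 -0.7] open 0.0338 gf 30.0
.4812,-.3240,.018,176.07 -> [0.04, 0.17, 4.94, 0.03, -0.08, 0.37]
```

Request:
send_rows(
  plan=[
    [[0,0.1,1.5,0,0,0.3],[0,0.1,3,0,0,0.3],[0,0.15,4.5,0,0,0.3],[0,0.15,5.8,0,0,0.3],[0,0.15,6.3,0,0,0.3],[0,0.15,6.3,0,0,0.3],[0,0.15,6.3,0,0,0.3]],
  ],
)

```text
clock: 27.78
tool_pos: [0.4837, -0.3239, 0.005]
orientation: [-180.0, -0.0, 176.3]
force: [-0.5, 0.1, -1.7]
opening: 0.0333
gripper_force: 30.0
```

```bash
python3 g.py .4812,-.3240,.003,176.07;python3 - <<'E'
from plant import ctrl
import cv2,numpy as np
from h import tile,proj
o=ctrl.get_obs();P=o['tool_pos'];w=np.radians(o['orientation'][2]+180)
a=[ctrl.snapshot(n)['img'][:,:,::-1].copy() for n in('top','scene')]
cv2.imwrite("pics/e6.png",np.hstack([tile(a[0],400,180,65,90,6),tile(a[1],185,130,80,90,5)[:, :400]] if 0 else [tile(a[0],400,180,66,90,6),cv2.resize(tile(a[1],180,125,90,120,4),(400,540))[:540]]))
E
```

```text
t 27.78 p [ 0.4837 -0.3239  0.005 ] rpy [-1.7999e+02 -4.0000e-02  1.7625e+02] J [-14.6  22.6 -24.    0.  -43.4 -79.2] F [-0.5  0.1 -1.7] open 0.0333 gf 30.0
.4812,-.3240,.003,176.07 -> [0.25, -0.02, 0.2, -0.01, -0.04, 0.18]
```

View pics/e6.png

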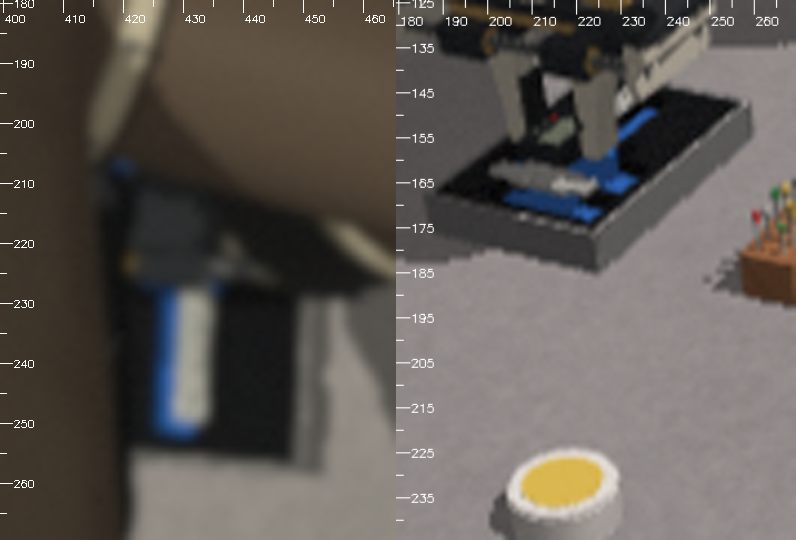

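Run:
```python
from h import *
def P(v,q):
    w=np.radians(v[2]);c,s=np.cos(w),np.sin(w);x,y,z=q;return proj('t',[v[0]+(c*x-s*y)/1e3,v[1]+(s*x+c*y)/1e3,z/1e3]).round(1)
for nm,v in (('tray',[.4588,-.3225,-3.93]),('tool',[.4837-.0224,-.3239+.0015,-3.75])):
    print(nm,[P(v,q).tolist() for q in ((-73,7,41),(-73,-7,41),(-73,7,37),(-73,-7,37),(-10,7,41),(-10,-7,41))])
from plant import ctrl
im=ctrl.snapshot('top')['img'].astype(int)
for r in (232,238,244,248): print(r,im[r,420:440].tolist()) if 0 else print(r,'blue-red',(im[r,420:440,2]-im[r,420:440,0]).tolist(),'red',im[r,420:440,0].tolist())
for c in (429,431,433): print(c,im[244:257,c,0].tolist())
```

```text
tray [[428.4, 250.2], [433.3, 250.7], [428.0, 250.2], [432.9, 250.7], [429.6, 228.3], [434.4, 228.7]]
tool [[428.4, 249.4], [433.3, 249.8], [428.1, 249.4], [432.9, 249.8], [429.5, 227.4], [434.4, 227.8]]
232 blue-red [0, 0, 0, -1, 2, 17, 44, 79, 91, 60, 15, -8, -13, -13, -11, -8, -3, -1, 0, 1] red [16, 16, 21, 23, 23, 22, 25, 30, 51, 96, 142, 160, 158, 149, 128, 89, 47, 25, 23, 22]
238 blue-red [-1, 0, 2, 1, 5, 23, 52, 78, 79, 43, 6, -10, -12, -12, -10, -6, -2, 1, 1, 1] red [22, 19, 21, 24, 25, 24, 26, 35, 62, 107, 144, 159, 154, 142, 114, 73, 38, 23, 21, 23]
244 blue-red [0, 0, 0, 1, 11, 37, 78, 102, 79, 30, -3, -13, -14, -12, -9, -5, 0, 0, 0, 1] red [17, 18, 22, 23, 24, 26, 31, 45, 83, 129, 157, 164, 158, 139, 102, 58, 29, 24, 23, 24]
248 blue-red [-3, 0, 0, 2, 14, 42, 79, 99, 73, 28, 3, -6, -8, -10, -8, -5, -1, 1, 0, 0] red [20, 18, 23, 24, 23, 25, 31, 47, 87, 131, 152, 155, 154, 145, 108, 60, 29, 23, 23, 23]
429 [129, 133, 134, 134, 131, 118, 90, 56, 34, 26, 34, 67, 103]
431 [164, 165, 164, 162, 155, 138, 105, 64, 35, 26, 33, 65, 102]
433 [139, 140, 140, 142, 145, 141, 111, 65, 32, 23, 32, 64, 100]
```

```bash
python3 g.py .4812,-.3240,-.006,176.07
```

```text
t 27.93 p [ 0.4839 -0.3242  0.006 ] rpy [-1.7998e+02  8.0000e-02  1.7623e+02] J [-14.6  22.5 -24.    0.  -43.4 -79.2] F [-0.1 -0.1 -1.3] open 0.0336 gf 30.0
.4812,-.3240,-.006,176.07 -> [0.28, 0.0, 1.2, -0.02, 0.08, 0.16]
```

Request:
send_rows(
  plan=[
    [[0.05,0,0.4,0,0,0.1],[0.05,0,0.8,0,0,0.1],[0.05,0,1.2,0,0,0.1],[0.05,0,1.4,0,0,0.1],[0.05,0,1.4,0,0,0.1]],
  ],
)

```text
clock: 28.35
tool_pos: [0.482, -0.3239, -0.0094]
orientation: [180.0, -0.1, 176.1]
force: [-0.1, -0.3, -1.5]
opening: 0.0339
gripper_force: 30.0
```

Request:
send_rows(
  plan=[
    [[0,0,0.2,0,0,0],[0,0,0.35,0,0,0],[0,0,0.35,0,0,0]],
  ],
)

```text
clock: 28.6
tool_pos: [0.4824, -0.324, -0.0125]
orientation: [180.0, -0.0, 176.1]
force: [-0.2, -0.1, -1.2]
opening: 0.0339
gripper_force: 30.0
```

Request:
send_rows(
  plan=[
    [[0,0,0.2,0,0,0],[0,0,0.4,0,0,0],[0,0,0.4,0,0,0]],
  ],
)

```text
clock: 28.85
tool_pos: [0.4823, -0.324, -0.0166]
orientation: [180.0, -0.0, 176.1]
force: [-0.1, 0.2, -0.4]
opening: 0.0337
gripper_force: 30.0
```

Freely sliding in. A small press to bottom it.

Request:
send_rows(
  plan=[
    [[0,0,0.1,0,0,0],[0,0,0.2,0,0,0],[0,0,0.2,0,0,0]],
  ],
)

```text
clock: 29.1
tool_pos: [0.4826, -0.3241, -0.0178]
orientation: [-180.0, 0.0, 176.1]
force: [-1.2, 1.9, 3.5]
opening: 0.0337
gripper_force: 30.0
```

Request:
send_rows(
  plan=[
    [[0,0,0.05,0,0,0],[0,0,0.1,0,0,0],[0,0,0.1,0,0,0]],
  ],
)

```text
clock: 29.35
tool_pos: [0.4827, -0.3241, -0.0179]
orientation: [-180.0, 0.0, 176.1]
force: [-3.3, 4.0, 13.2]
opening: 0.0334
gripper_force: 30.0
```

Request:
send_rows(
  plan=[
    [[0,0,-0.1,0,0,0],[0,0,-0.1,0,0,0],[0,0,-0.1,0,0,0],[0,0,-0.1,0,0,0],[0,0,-0.1,0,0,0]],
  ],
  fingers=0.5,
)

```text
clock: 29.77
tool_pos: [0.4825, -0.324, -0.0185]
orientation: [180.0, -0.0, 176.1]
force: [0.4, -0.8, -0.1]
opening: 0.0439
gripper_force: 0.0
```

Request:
send_rows(
  plan=[
    [[0,0,-1,0,0,0],[0,0,-3,0,0,0],[0,0,-6,0,0,0],[0,0,-9,0,0,0],[0,0,-12,0,0,0],[0,0,-15,0,0,0],[0,0,-16,0,0,0],[0,0,-16,0,0,0]],
  ],
)

```text
clock: 30.43
tool_pos: [0.4845, -0.3249, 0.1461]
orientation: [-179.9, 0.4, 176.1]
force: [0.6, -0.5, -0.7]
opening: 0.0441
gripper_force: 0.0
```

Request:
send_rows(
  plan=[
    [[0,3,0,0,0,0],[0,7,0,0,0,0],[0,11,0,0,0,0],[0,15,0,0,0,0],[0,15,0,0,0,0],[0,15,0,0,0,0],[0,15,0,0,0,0]],
  ],
)

```text
clock: 31.02
tool_pos: [0.4924, -0.1741, 0.1414]
orientation: [-180.0, -0.0, 176.2]
force: [-0.3, 0.5, 0.6]
opening: 0.0436
gripper_force: 0.0
```

Request:
send_rows(
  plan=[
    [[0,33,0,0,0,0],[0,33,0,0,0,0],[0,33,0,0,0,0],[0,33,0,0,0,0],[0,33,0,0,0,0],[0,33,0,0,0,0],[0,33,0,0,0,0],[0,33,0,0,0,0]],
  ],
)

```text
clock: 31.68
tool_pos: [0.5154, 0.1557, 0.1415]
orientation: [-180.0, -0.0, 176.0]
force: [1.6, -0.2, -0.0]
opening: 0.0442
gripper_force: 0.0
```

Request:
send_rows(
  plan=[
    [[0,30,0,0,0,0],[0,30,0,0,0,0],[0,30,0,0,0,0],[0,30,0,0,0,0],[0,30,0,0,0,0],[0,30,0,0,0,0],[0,30,0,0,0,0],[0,30,0,0,0,0]],
  ],
)

```text
clock: 32.35
tool_pos: [0.5367, 0.4581, 0.1397]
orientation: [-180.0, -0.0, 176.1]
force: [0.5, -0.4, 0.3]
opening: 0.0437
gripper_force: 0.0
```

Run:
```python
from plant import ctrl
import cv2,numpy as np
from h import tile,proj
a=[ctrl.snapshot(n)['img'][:,:,::-1].copy() for n in('top','scene')]
cv2.imwrite("pics/f_top.png",a[0]);cv2.imwrite("pics/f_scene.png",a[1])
cv2.imwrite("pics/e7.png",np.vstack([tile(a[0],255,110,199,74,4)[:0] if 0 else tile(a[0],265,150,199,75,4),tile(a[1],180,135,199,75,4)]))
```

```text
(no output)
```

View pics/e7.png

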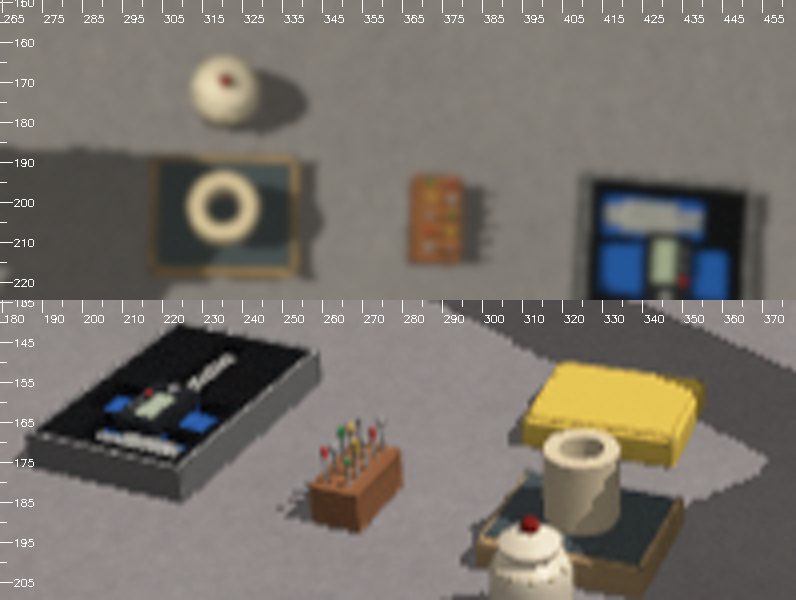

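Run:
```python
from h import *
print('tube',proj('t',[.5182,.0018,.074]),'jar finial',proj('t',[.6085,.0018,.075]),'belly',proj('t',[.6085,.0018,.035]))
im=cv2.imread('pics/f_top.png').astype(int)
r,b=im[...,2],im[...,0]
def cen(m,x0,y0,x1,y1):
    ys,xs=np.nonzero(m[y0:y1,x0:x1]);return xs.min()+x0,xs.max()+x0,ys.min()+y0,ys.max()+y0
print('tube bbox',cen((r>135),300,185,340,215),'jar',cen(r>140,305,155,335,186))
print('edge',im[200,296:346,2].tolist()); print(im[182:224,335,2].tolist())
```

```text
tube [320.06833498 200.91307525] jar finial [320.70502634 169.35686508] belly [320.67158319 172.03693121]
tube bbox (np.int64(312), np.int64(336), np.int64(188), np.int64(209)) jar (np.int64(312), np.int64(327), np.int64(163), np.int64(179))
edge [73, 75, 76, 76, 75, 75, 76, 72, 60, 48, 44, 43, 42, 43, 53, 95, 152, 192, 202, 181, 138, 95, 65, 54, 50, 48, 52, 72, 115, 165, 198, 202, 177, 125, 73, 48, 43, 41, 43, 43, 49, 64, 81, 84, 80, 76, 78, 89, 110, 125]
[113, 126, 130, 132, 133, 132, 135, 139, 122, 92, 75, 72, 72, 71, 66, 57, 46, 44, 43, 43, 43, 43, 43, 44, 44, 45, 44, 45, 49, 58, 68, 72, 73, 77, 98, 127, 137, 128, 125, 129, 132, 133]
```

The last picture shows the tube ring at (320,201) centred on the block. The jar is at (321,172) straight behind it, the stand at (373,204) is clear between block and tray, and the caliper lies flush in its cutout. Handing in.

```bash
python3 -c "
from plant import ctrl
print(ctrl.close_job())"
```

```text
the job is handed in; nothing more can be done
None
```

The job is handed in: the tube stands centred on the block, the jar about 20 mm straight behind it, the bur stand clear between block and tray, and the caliper is pressed home, with everything released (the first try at the tube closed above it without touching it).

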